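# Feel for the clear socket and dock the core drill

### The job

Two of the three sockets in the steel dock still have a glass core stuck out of sight under the rubber dust plug. Take the feeler rod and feel each socket in turn, from the robot's right to its left, pressing gently (about 10 N) until the rod stops firmly, then hang it back upright in its stand. Then gently seat the core drill, shank down and fully home with its flange on the dock, in the socket that is clear, and leave everything else on the bench where it is.

Things in the scene. Friction and masses are not known exactly. Their poses are not given: they have to be found in the camera images.
- dock: The dock: a fixed dark steel block 80 x 190 x 60 mm, origin under its centre, z up, with three like round blind sockets in a row along its y axis, 60 mm apart, mouths on its top face. Bore 23.5 mm, mouth chamfered 1.5 mm. Two sockets hold a glass core, in no fixed order; the third is clear.
- dock_hole0 (a point): Mouth centre of the first socket (-y end, the robot's right), 60 mm above the bench. A black rubber dust plug on a spring fills each bore, its face 3 mm below the mouth: it starts to yield at about 2 N, takes about 4 N when fully down, and rises again when let go.
- dock_hole1 (a point): Mouth centre of the middle socket, 60 mm above the bench. In the clear socket the plug's face can be pushed to 38 mm below the mouth, where it meets a hard stop.
- dock_hole2 (a point): Mouth centre of the last socket (+y end, the robot's left), 60 mm above the bench. Where a glass core lies unseen under the plug, the plug's face stops hard at 24 to 28 mm below the mouth.
- rod_grip (a point): Centre of the feeler rod's round wooden grip, 22 mm across, 46 mm tall; z up along the rod. Below it a collar 28 mm across, 6 mm thick, then a plain shaft 14 mm across, 48 mm long. 0.1 kg. It starts hanging upright by its collar in its stand. Never press it into the dock with over 25 N: cores break.
- rod_foot (a point): Middle of the feeler rod's lower end face, 77 mm below the centre of its grip; z up along the rod. The last 12 mm is a sprung rubber tip, 12 mm across, that gives way by 1 mm for every 4 N (at most 10 mm).
- rod_stand_hole (a point): Centre, on the top face, of the 19 mm through hole in the feeler rod's stand, a fixed wooden block 70 x 70 x 60 mm. The rod is home here when its collar rests on the block's top (foot 48 mm below this point).
- drill_grip (a point): Centre of the core drill's round steel body, 30 mm across, 40 mm tall (grip here); z up. Above it a crown 25 mm across, 18 mm tall; below it a flange 38 mm across, 8 mm thick, its lower half a springy rubber washer (6 N per mm), then the shank 22 mm across, 35 mm long. 0.55 kg. It starts hanging upright by its flange in a fixed wooden stand 80 x 80 x 50 mm.
- drill_foot (a point): Middle of the lower end face of the drill's shank (edge chamfered 2.5 mm), 63 mm below the centre of its body; z up along the drill. Fully home, the flange rests on the dock's top and the foot is 35 mm below the mouth. Never press or knock the drill onto the dock with over 25 N.
- amber_vase: Bystander: squat amber glass vase, 110 mm across, 78 mm tall; origin under its centre.
- paint_pot: Bystander: small white pot, 60 mm across, 55 mm tall; origin under its centre.
- glass_dome: Bystander: blue glass with a domed top, 68 mm across, 87 mm tall; origin under its centre.
- ink_bottle: Bystander: black bottle, 66 mm across, 150 mm tall; origin under its centre.
- tape_roll: Bystander: roll of paper tape, 84 mm across, 24 mm tall, lying on the bench; origin under its centre.
- marker: Bystander: marker pen 130 x 14 x 14 mm lying on the bench; origin under its centre, x along it.
There are look-alikes about, which are no part of the job. Of the things that look like the part that bears rod_grip, the middle-sized one is meant.

How it is judged:
By the outcome, as a careful person would: the job done as asked, in the order asked, and still so for the second after the job is handed in, with the robot touching nothing.
It also fails if it takes over 64 s, if anything falls off the work surface, if the arm or the gripper's body presses on something with over 40 N, if the wrist force passes 120 N, or if a joint passes its speed limit or range.

### The arm

A 6-joint arm with a two-finger parallel gripper is mounted at the origin on the work surface. World frame = base frame: x ahead of the robot, y to its left, z up, the work surface at z = 0. Lengths are in m, angles in rad, forces in N, time in s.
With the tool pointing down it reaches from about 0.325 to 0.85 m from the base axis. Payload 4.4 kg.
Tool frame: the origin (TCP) lies at the very end of the fingers, on their centre line; the grasp point (between the pads) lies 19 mm behind it (bot.pinch_z is the distance from the TCP to the grasp point, in m); y points along the fingers, x is the direction in which the jaws open and shut, and the axes are right-handed (so a half turn about y gives the same grasp; the last joint's range is limited). The gripper opens to 94 mm and grips with 3 to 60 N. Pads are 16 mm wide; open, the fingers measure 119 mm over their backs; the gripper's body (75 mm by 177 mm) begins 78 mm behind the grasp point.
Start: joints at [-1.363, 0.207, 1.542, -0, 1.393, -0.15], TCP at [0.202, -0.538, 0.205] pointing down, gripper open.
Joint ranges: [-2.73, 2.73], [-0.86, 2.22], [0.23, 2.46], [-1.11, 4.25], [0.08, 2.63], [-2.82, 2.82]. Speed limits (rad/s): [2.79, 2.79, 3.14, 3.14, 3.14, 3.14].

### API

Orientations are given as a unit quaternion [w, x, y, z].
In Python, from bench import bot gives the robot as it stands. The module is installed in compiled form; this text tells all that it offers.
- The arm moves only by the shell command python3 -m jog 'ROWS'. ROWS is JSON, a list of rows, each a list of 7 numbers: the closure in counts, from 0 (fully open) to 255 (shut), then the shift along the world's x, y, z in cm, then the turn, a rotation vector about the world's x, y, z in rad. A call has 1 to 12 rows; each row shifts and turns the commanded pose from where the row before left it; what a row does not reach is not made up. A row lasts 1/8 s, in which the tool goes at most 62.5 mm and 10.7 degrees, less where a joint would pass 70% of its speed; a pose out of reach is approached as far as the arm can. A call with a gripper value outside its range is refused whole. The fingers move at their own pace and stop on an object; the grip force is fixed at half the most. Time passes only in rows, so rows that do not move let the fingers close. It gives the time, the measured TCP pose, the force and the opening at its end, in the units of the state.
- bot.state(): the state, without advancing time (a new reading comes with each control period).
- bot.snapshot(name): name is "side" or "top" or "wrist"; returns (picture, depth): 480x640x3 uint8, blue, green, red; 480x640 float32, m along the optical axis (not along the pixel's ray), 0 where there is no reading.
- bot.camera_params(name): a dict with "K" (3x3 intrinsics, pixels), "R" (3x3) and "t" (3): a world point X has camera coordinates R X + t; the wrist camera has in their place "T_tool_cam" (4x4, takes a point from camera to tool coordinates, whose origin is the TCP and whose axes are the tool frame's). Camera axes: x right, y down, z forward; pixel columns grow to the right and rows downward; lengths in m; the calibration is good to about 2 mm. A picture is of the moment at which its call begins: read the wrist's pose just before it. camera_params takes no time and is no camera call.
- bot.close_job(): hands the job in, once; it reports no verdict.
The state is a dict: "time": time; "qpos": joint angles; "qvel": joint speeds; "tau": joint torques, N m; "eef_pos": TCP position; "tcp_rot": TCP orientation; "ft_force": force on the tool from outside, world axes, zero at the start; "torque": the same for the moment, N m; "finger_gap": opening from 0.0 (shut) to 1.0 (fully open).
Only numpy, scipy, OpenCV 4.12 (cv2) and the standard library are available. Lean on these libraries where they do the work, as an engineer would, in place of code of your own. Each camera call takes 0.05 s, during which the arm holds its last target.

## Working session

There is one attempt and no reset: what is moved stays moved. The work goes in short steps, Python scripts to look and compute and a shell command to move; the robot and the scene stay as the last step left them, time stands still between calls to the robot, and variables do not carry over. Pictures are saved under pics/ and viewed, and the job is handed in when it is done.

```bash
mkdir -p pics
cat > h.py <<'E'
from bench import bot
import numpy as np, cv2
def snap(name,out):
    s=bot.state(); im,d=bot.snapshot(name)
    cv2.imwrite(f'pics/{out}.png',im); np.savez(f'pics/{out}.npz',im=im,d=d,pos=s['eef_pos'],rot=s['tcp_rot'])
    return im,d
def q2R(q):
    from scipy.spatial.transform import Rotation as Ro
    return Ro.from_quat([q[1],q[2],q[3],q[0]]).as_matrix()
def cloud(name,out):
    z=np.load(f'pics/{out}.npz'); d=z['d']; p=bot.camera_params(name); K=np.array(p['K'])
    v,u=np.mgrid[0:480,0:640]
    X=np.stack([(u-K[0,2])/K[0,0]*d,(v-K[1,2])/K[1,1]*d,d],-1)
    if name=='wrist':
        T=np.array(p['T_tool_cam']); X=X@T[:3,:3].T+T[:3,3]; return X@q2R(z['rot']).T+z['pos'],d,z['im']
    return (X-np.array(p['t']))@np.array(p['R']),d,z['im']
E
python3 - <<'E'
from h import *
print(bot.state())
for n in ['side','top']:
    snap(n,n+'0'); p=bot.camera_params(n); print(n,p)
print(bot.camera_params('wrist'))
E
```

```text
{'time': 0.0, 'qpos': array([-1.36252019e+00,  2.07387161e-01,  1.54290864e+00, -2.89891566e-06,
        1.39353634e+00, -1.50491483e-01]), 'qvel': array([-1.87691723e-03, -9.77290122e-05, -3.18061972e-04,  2.07473125e-04,
        1.39755186e-03,  1.68580487e-04]), 'tau': array([ 1.53212230e-03, -3.70871472e+01, -2.81419981e+01,  6.98613748e-02,
        3.61037767e-02, -1.67309786e-04]), 'eef_pos': array([ 0.20172016, -0.53760114,  0.20433098]), 'tcp_rot': array([ 0.58173103, -0.58064557,  0.40334136, -0.40218835]), 'ft_force': array([ 0.97513238,  0.2154756 , -0.34245588]), 'torque': array([-0.02153119, -0.04515713, -0.06124488]), 'finger_gap': 1.0004095955795094}
side {'K': array([[534.24542197,   0.        , 325.12782912],
       [  0.        , 534.24542197, 244.99155659],
       [  0.        ,   0.        ,   1.        ]]), 'R': array([[-0.76598515, -0.64282022,  0.0069937 ],
       [-0.38946428,  0.45537575, -0.80059385],
       [ 0.51145316, -0.61596679, -0.59916657]]), 't': array([0.41253307, 0.30296593, 0.92212197])}
top {'K': array([[513.92611751,   0.        , 322.94635215],
       [  0.        , 513.92611751, 230.45050188],
       [  0.        ,   0.        ,   1.        ]]), 'R': array([[-0.01964163, -0.99955303, -0.02253783],
       [-0.99715399,  0.02122565, -0.07234214],
       [ 0.07278818,  0.02105277, -0.9971252 ]]), 't': array([-0.01680494,  0.57867734,  1.18047286])}
{'K': array([[376.22816682,   0.        , 321.39588991],
       [  0.        , 376.22816682, 240.2917146 ],
       [  0.        ,   0.        ,   1.        ]]), 'T_tool_cam': array([[ 9.99999802e-01, -3.40471890e-04,  5.28481998e-04,
         9.68975532e-05],
       [-6.03464363e-04, -2.84266268e-01,  9.58745182e-01,
        -1.78272803e-01],
       [-1.76196179e-04, -9.58745312e-01, -2.84266417e-01,
         8.15996843e-02],
       [ 0.00000000e+00,  0.00000000e+00,  0.00000000e+00,
         1.00000000e+00]])}
```

View pics/side0.png

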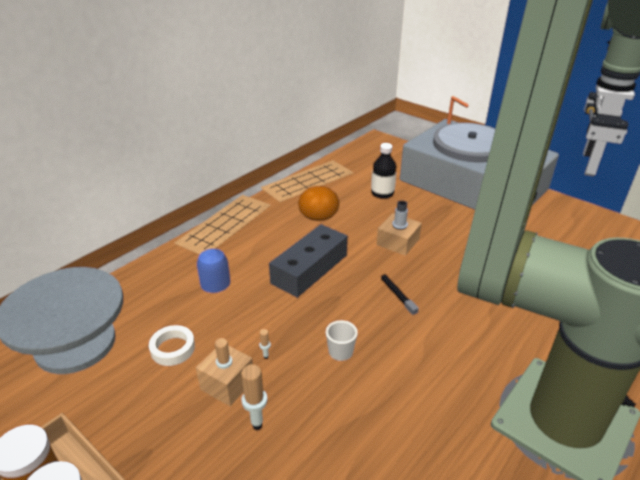

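View pics/top0.png

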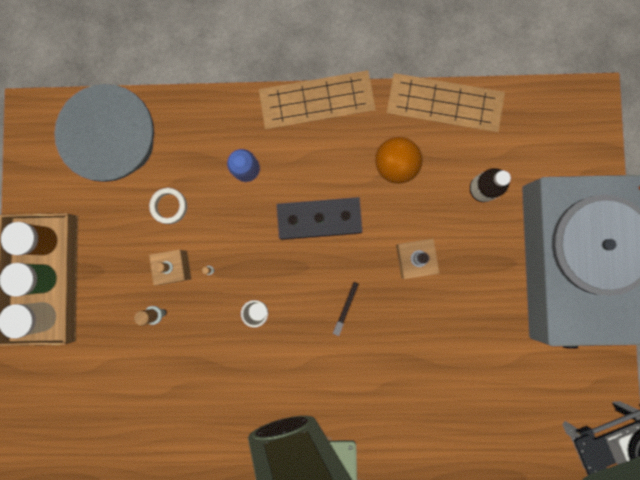

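Run:
```python
from h import *
X,d,im=cloud('top','top0'); S,sd,sim=cloud('side','side0')
ok=d>0
def rect(P,lab):
    r=cv2.minAreaRect((P[:,:2]*1000).astype(np.float32)); print(lab,len(P),np.round(r[0],1),np.round(r[1],1),round(r[2],1),'z',np.round(np.percentile(P[:,2]*1000,[5,50,95]),1))
def win(u0,u1,v0,v1,z0,z1,lab):
    W=X[v0:v1,u0:u1].reshape(-1,3); W=W[(W[:,2]>z0)&(W[:,2]<z1)]; rect(W,lab); return W
print('table',np.round(X[350,200],4),np.round(X[290,380],4))
win(265,375,190,250,.05,.07,'dock')
win(140,198,243,293,.052,.066,'rodstand'); win(140,198,243,293,.095,.13,'rodgrip')
win(390,445,230,285,.042,.055,'drillstand'); win(390,445,230,285,.09,.14,'drilltop')
win(195,220,255,280,.02,.2,'smallrod');win(130,168,300,330,.02,.2,'bigrod')
# dark hole centroids in dock
g=im.sum(2); 
for u in (293,319,346):
    v=217; W=g[v-12:v+12,u-11:u+12]; m=(W<60); vv,uu=np.nonzero(m)
    print(u,W.min(),np.median(W),m.sum(),uu.mean()+u-11,vv.mean()+v-12)
for c,(nm) in [((243,165),'dome'),((398,160),'vase'),((490,185),'ink'),((167,205),'tape'),((254,313),'pot'),((345,308),'marker')]:
    print(nm,np.round(X[c[1],c[0]],3))
for c in [(165,267),(420,258)]:
    im2=im[c[1]-40:c[1]+40,c[0]-40:c[0]+40]; cv2.imwrite(f'pics/c{c[0]}.png',cv2.resize(im2,None,fx=6,fy=6,interpolation=2))
cv2.imwrite('pics/cd.png',cv2.resize(im[185:250,265:375],None,fx=6,fy=6,interpolation=2))
```

```text
table [0.3043 0.266  0.0013] [ 4.365e-01 -1.596e-01  1.000e-04]
dock 2943 [605.1 -19.7] [ 80.3 189.8] 3.4 z [55.8 59.9 63.6]
rodstand 821 [499.8 327.5] [70.  72.1] 8.5 z [56.5 60.7 64.5]
rodgrip 99 [500.2 326.6] [20.6 20.8] 15.5 z [ 98.1 111.9 114.9]
drillstand 1019 [ 508.4 -242.7] [79.9 80.6] 7.5 z [45.9 50.1 53.5]
drilltop 153 [ 508.2 -241.4] [25.6 26.1] 88.0 z [ 96.4 115.2 119.3]
smallrod 81 [491.5 235.2] [19.2 15.6] 10.6 z [37.2 66.6 73.8]
bigrod 423 [395.9 351.6] [39.  34.2] 32.8 z [ 69.4 120.9 145.6]
293 99 207.0 0 nan nan
319 90 210.0 0 nan nan
346 95 207.0 0 nan nan
dome [0.724 0.146 0.087]
vase [ 0.729 -0.201  0.075]
ink [ 0.662 -0.393  0.112]
tape [ 0.649  0.347 -0.004]
pot [0.389 0.137 0.007]
marker [ 0.397 -0.076  0.012]<stdin>:17: RuntimeWarning: Mean of empty slice.
  ret = ret.dtype.type(ret / rcount)
```

Run:
```python
from h import *
s=bot.state(); print(np.round(q2R(s['tcp_rot']),4))
```

```text
[[ 3.512e-01 -4.000e-04  9.363e-01]
 [-9.363e-01  2.000e-03  3.512e-01]
 [-2.000e-03 -1.000e+00  3.000e-04]]
```

View pics/cd.png

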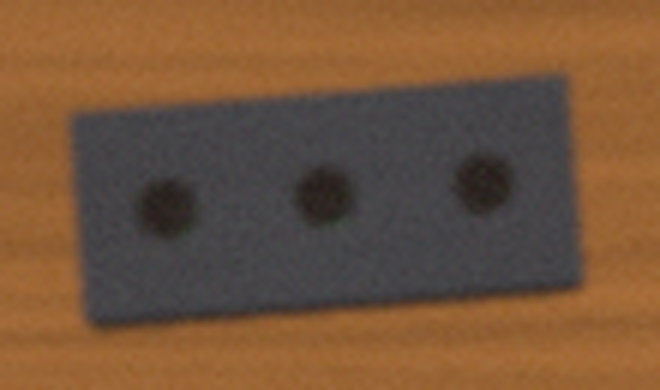

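View pics/c165.png

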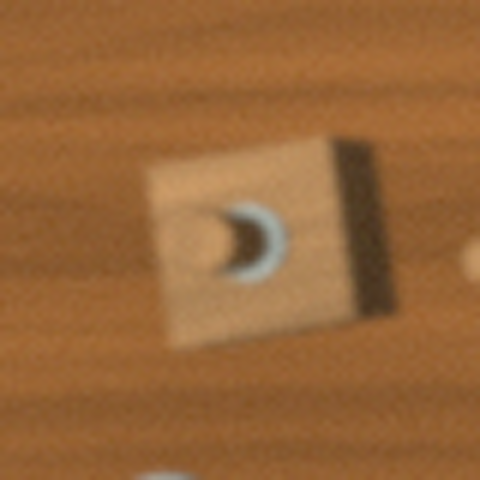

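```bash
python3 -m jog '[[0,3.5,4.8,0,0,0,0.15],[0,3.5,4.8,0,0,0,0.15],[0,3.5,4.8,0,0,0,0.15],[0,3.5,4.8,0,0,0,0.15],[0,3.5,4.8,0,0,0,0.15],[0,3.5,4.8,0,0,0,0.15],[0,3.5,4.8,0,0,0,0.15],[0,0.6,5.8,0,0,0,0.15],[0,0.6,5.8,0,0,0,0.01],[0,0.6,5.8,0,0,0,0],[0,0.6,5.8,0,0,0,0],[0,0.6,5.8,0,0,0,0]]'; python3 -m jog '[[0,0.6,5.8,0,0,0,0],[0,0.6,5.8,0,0,0,0],[0,0.6,5.8,0,0,0,0],[0,0.6,5.8,0,0,0,0],[0,0,0,0,0,0,0],[0,0,0,0,0,0,0]]'
python3 - <<'E'
from h import *
snap('wrist','w1'); s=bot.state(); print(s['eef_pos'],np.round(q2R(s['tcp_rot']),4),s['qpos'],s['ft_force'])
E
```

```text
time: 1.6
eef_pos: [0.4765, 0.0895, 0.2052]
tcp_rot: [-0.707, 0.707, -0.001, 0.001]
ft_force: [0.8, 0.2, -0.5]
finger_gap: 1.001
time: 2.35
eef_pos: [0.5003, 0.319, 0.2046]
tcp_rot: [-0.707, 0.708, -0.001, 0.0]
ft_force: [0.4, -0.0, -0.3]
finger_gap: 1.0
[0.50053524 0.31846441 0.20489763] [[ 1.     -0.0011  0.0027]
 [-0.0027 -0.0011  1.    ]
 [-0.0011 -1.     -0.0011]] [ 4.21161097e-01  2.46439591e-01  1.49426003e+00 -5.74615931e-04
  1.40236470e+00  4.23933385e-01] [-0.28433212 -0.56815285 -0.50175542]
```

View pics/w1.png

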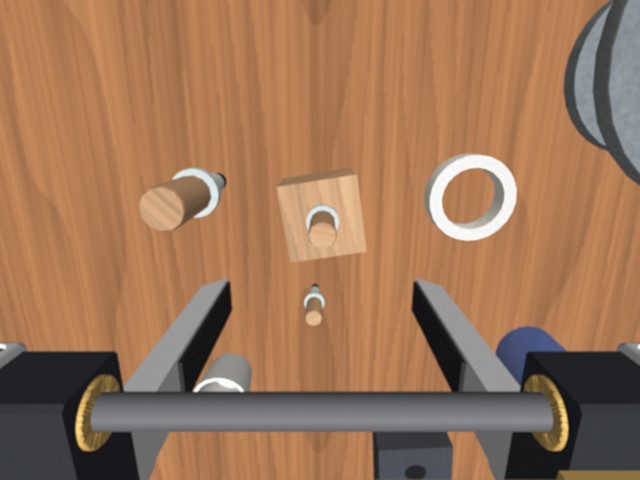

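Run:
```python
from h import *
X,d,im=cloud('wrist','w1')
def win(u0,u1,v0,v1,z0,z1,lab):
    W=X[v0:v1,u0:u1].reshape(-1,3); W=W[(W[:,2]>z0)&(W[:,2]<z1)]
    r=cv2.minAreaRect((W[:,:2]*1000).astype(np.float32)); print(lab,len(W),np.round(r[0],1),np.round(r[1],1),round(r[2],1),np.median(W[:,2]))
win(265,375,160,270,.055,.064,'stand'); win(300,345,200,255,.1,.12,'griptop'); win(300,345,195,255,.064,.075,'collar')
win(365,475,420,480,.05,.065,'dock')
```

```text
stand 5062 [499.5 323.9] [70.1 70.6] 8.7 0.059128445445508715
griptop 670 [499.6 324.4] [20.9 21.2] 68.4 0.11069850876822837
collar 252 [499.9 327.8] [20.1 27.1] 88.7 0.06525853992487118
dock 2800 [600.9  47.7] [80.4 52. ] 3.7 0.058979520889039835
```

```bash
python3 -m jog '[[0,0,0.5,-5,0,0,0],[0,0,0,-2,0,0,0],[0,0,0,0,0,0,0]]'
python3 - <<'E'
from h import *
snap('wrist','w2'); s=bot.state(); print(s['eef_pos'])
X,d,im=cloud('wrist','w2')
m=(abs(X[...,0]-.5)<.05)&(abs(X[...,1]-.325)<.06)
for lab,z0,z1 in [('stand',.054,.063),('top',.1,.12),('collar',.063,.072)]:
    W=X[m&(X[...,2]>z0)&(X[...,2]<z1)]
    r=cv2.minAreaRect((W[:,:2]*1000).astype(np.float32)); print(lab,len(W),np.round(r[0],1),np.round(r[1],1),round(r[2],1),np.median(W[:,2]))
E
```

```text
time: 2.78
eef_pos: [0.4994, 0.3221, 0.1334]
tcp_rot: [-0.706, 0.708, -0.003, -0.0]
ft_force: [0.2, -0.2, 0.2]
finger_gap: 1.003
[0.50080324 0.3230013  0.13521417]
stand 7532 [499.4 324. ] [70.2 70.8] 8.6 0.05914427628386485
top 1163 [499.3 324.8] [21.2 20.8] 41.6 0.11072452552486223
collar 427 [499.6 327.6] [20.9 27.6] 89.0 0.06516936086909192
```

View pics/w2.png

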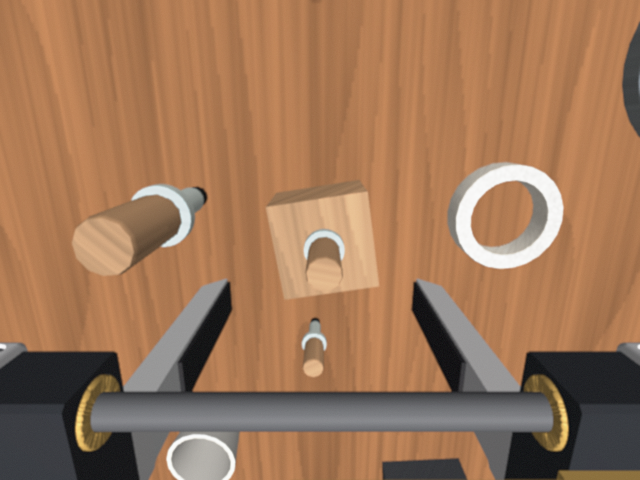

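```bash
python3 -m jog '[[0,0,0.2,-3,0,0,0],[0,0,0,-3,0,0,0],[0,0,0,0,0,0,0],[255,0,0,0,0,0,0],[255,0,0,0,0,0,0],[255,0,0,0,0,0,0],[255,0,0,0,0,0,0],[255,0,0,0,0,0,0]]'
```

```text
time: 3.82
eef_pos: [0.5009, 0.3267, 0.0756]
tcp_rot: [0.707, -0.707, 0.001, -0.001]
ft_force: [-0.3, 0.2, -0.0]
finger_gap: 0.505
```

```bash
python3 -m jog '[[255,0,0,0,0,0,0],[255,0,0,0,0,0,0],[255,0,0,0,0,0,0],[255,0,0,0,0,0,0]]'
python3 - <<'E'
from h import *
for i in range(4):
    s=bot.state(); print(s['eef_pos'],s['ft_force'],s['finger_gap'])
E
```

```text
time: 4.32
eef_pos: [0.5008, 0.3266, 0.0753]
tcp_rot: [-0.707, 0.707, -0.001, 0.001]
ft_force: [0.1, 0.2, -1.2]
finger_gap: 0.228
[0.50080276 0.32659382 0.07532685] [ 0.05177452  0.19642699 -1.24114965] 0.22841995936037723
[0.50080276 0.32659382 0.07532685] [ 0.05177452  0.19642699 -1.24114965] 0.22841995936037723
[0.50080276 0.32659382 0.07532685] [ 0.05177452  0.19642699 -1.24114965] 0.22841995936037723
[0.50080276 0.32659382 0.07532685] [ 0.05177452  0.19642699 -1.24114965] 0.22841995936037723
```

```bash
python3 -m jog '[[255,0,0,3,0,0,0],[255,0,0,5,0,0,0],[255,0,0,3,0,0,0],[255,1.5,-5.8,0,0,0,0],[255,1.5,-5.8,0,0,0,0],[255,1.5,-5.8,0,0,0,0],[255,1.5,-5.8,0,0,0,0],[255,1.5,-5.8,0,0,0,0],[255,1.5,-5.8,0,0,0,0],[255,1.5,-3.8,0,0,0,0],[255,0,0,0,0,0,0],[255,0,0,0,0,0,0]]'
python3 - <<'E'
from h import *
snap('wrist','w3'); snap('top','t3');s=bot.state(); print(s['eef_pos'],s['ft_force'],s['finger_gap'])
E
```

```text
time: 5.82
eef_pos: [0.6053, -0.0588, 0.1849]
tcp_rot: [0.707, -0.707, 0.001, -0.0]
ft_force: [-0.5, 0.1, -1.0]
finger_gap: 0.232
[ 0.60534997 -0.05794056  0.18516651] [-0.15526453 -0.12541171 -0.94100111] 0.22608419072734642
```

View pics/w3.png

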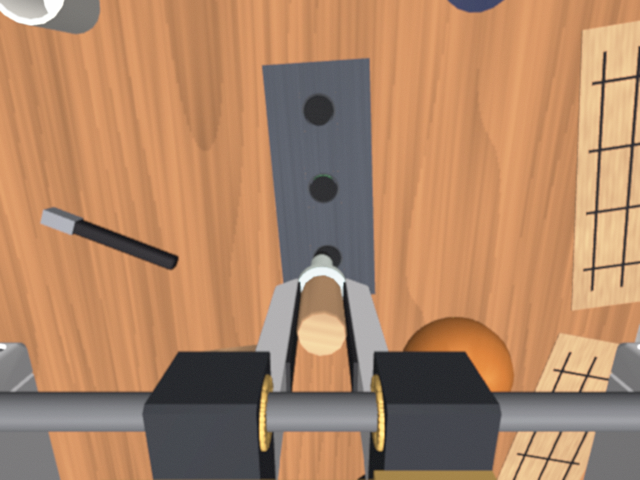

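```bash
cat >> h.py <<'E'
def ray(name,out,u,v,zp):
    z=np.load(f'pics/{out}.npz'); p=bot.camera_params(name); K=np.array(p['K'])
    r=np.array([(u-K[0,2])/K[0,0],(v-K[1,2])/K[1,1],1.])
    if name=='wrist':
        T=np.array(p['T_tool_cam']); R=q2R(z['rot']); o=R@T[:3,3]+z['pos']; r=R@T[:3,:3]@r
    else:
        R=np.array(p['R']); o=-R.T@np.array(p['t']); r=R.T@r
    return o+r*(zp-o[2])/r[2]
def blobs(im,thr,box):
    u0,u1,v0,v1=box; g=cv2.cvtColor(im,cv2.COLOR_BGR2GRAY)[v0:v1,u0:u1]
    n,l,st,c=cv2.connectedComponentsWithStats((g<thr).astype(np.uint8))
    return [(c[i][0]+u0,c[i][1]+v0,*st[i][2:]) for i in range(1,n) if st[i][4]>60]
E
python3 - <<'E'
from h import *
X,d,im=cloud('wrist','w3')
g=cv2.cvtColor(im,cv2.COLOR_BGR2GRAY); print(g[188,323],g[188,350])
for b in blobs(im,60,(290,360,80,220)): print(np.round(b,1),np.round(ray('wrist','w3',b[0],b[1],.0585)*1000,1))
m=(abs(X[...,2]-.06)<.005)&(abs(X[...,0]-.605)<.06)&(abs(X[...,1]+.02)<.12)
W=X[m];r=cv2.minAreaRect((W[:,:2]*1000).astype(np.float32)); print('dock',r,np.median(W[:,2]))
z=np.load('pics/w3.npz')['pos']
m=(X[...,2]>.21)&(X[...,2]<.235)&(np.hypot(X[...,0]-z[0],X[...,1]-z[1])<.016)
W=X[m]; print('griptop',len(W),cv2.minEnclosingCircle((W[:,:2]*1000).astype(np.float32)),np.median(W[:,2]),W[:,:2].min(0),W[:,:2].max(0),z)
X,d,im=cloud('top','t3')
for b in blobs(im,50,(270,370,195,240)): print('top',np.round(b,1),np.round(ray('top','t3',b[0],b[1],.0595)*1000,1))
X,d,im=cloud('top','top0')
for b in blobs(im,50,(270,370,195,240)): print('top0',np.round(b,1),np.round(ray('top','top0',b[0],b[1],.0595)*1000,1))
E
```

```text
48 100
[318.1 109.8  29.   29.  657. ] [601.5  37.6  58.5]
[323.  188.8  27.   25.  517. ] [605.2 -23.1  58.5]
dock ((605.20703125, -23.39959716796875), (80.25008392333984, 190.48191833496094), 3.3844523429870605) 0.059023123804277516
griptop 2799 ((605.3274536132812, -57.8780632019043), 15.512568473815918) 0.22032898648936583 [ 0.59153758 -0.07147688] [ 0.61894614 -0.04921119] [ 0.60533397 -0.05879621  0.18491576]
top0 [345.1 215.2   9.   10.   66. ] [608.9 -80.2  59.5]
top0 [292.3 219.3   9.    9.   61. ] [602.3  39.5  59.5]
```

```bash
python3 -m jog '[[255,0.4,-2.2,0,0,0,0],[255,0,0,-3,0,0,0],[255,0,0,-2,0,0,0],[255,0,0,0,0,0,0]]';python3 - <<'E'
from h import *
snap('wrist','w4');s=bot.state(); print(s['eef_pos'],s['ft_force'],s['finger_gap'])
E
```

```text
time: 6.42
eef_pos: [0.608, -0.081, 0.1328]
tcp_rot: [0.708, -0.707, 0.002, 0.001]
ft_force: [0.4, -0.3, -0.9]
finger_gap: 0.232
[ 0.60919235 -0.08127217  0.13444609] [-0.26420122 -0.1253645  -0.7869511 ] 0.2304816074608559
```

View pics/w4.png

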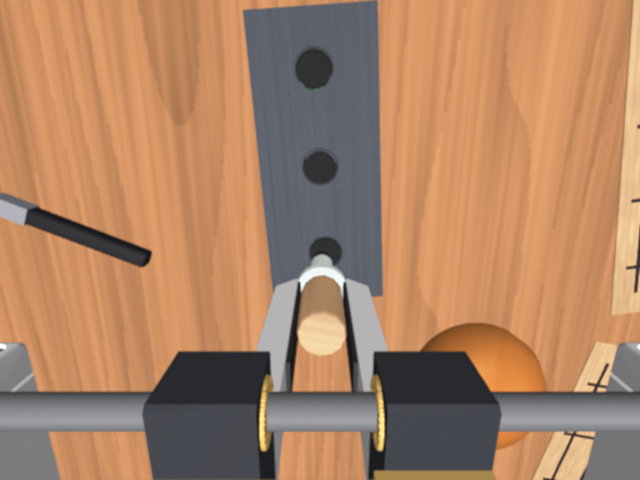

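Run:
```python
from h import *
X,d,im=cloud('wrist','w4'); z=np.load('pics/w4.npz')
print(z['pos'],np.round(q2R(z['rot']),4))
for b in blobs(im,60,(290,360,30,270)): print(np.round(b,1),np.round(ray('wrist','w4',b[0],b[1],.0585)*1000,1))
m=(abs(X[...,2]-.06)<.005)&(abs(X[...,0]-.605)<.06)&(abs(X[...,1]+.02)<.12)
W=X[m];r=cv2.minAreaRect((W[:,:2]*1000).astype(np.float32)); print('dock',r,np.median(W[:,2]))
P=z['pos']
for z0,z1 in [(.165,.175),(.125,.13),(.08,.115)]:
    m=(X[...,2]>z0)&(X[...,2]<z1)&(np.hypot(X[...,0]-P[0],X[...,1]-P[1])<.02)
    W=X[m]
    if len(W): print(z0,len(W),W.min(0),W.max(0),np.median(W,0))
cv2.imwrite('pics/w4c.png',cv2.resize(im[220:370,260:390],None,fx=4,fy=4))
```

```text
[ 0.6079778  -0.0810475   0.13282219] [[ 1.     -0.0052  0.0018]
 [-0.0018  0.0013  1.    ]
 [-0.0052 -1.      0.0013]]
[ 313.5   68.3   36.    40.  1098. ] [601.6  37.2  58.5]
[319.7 167.2  34.   31.  795. ] [605.2 -23.   58.5]
[326.1 248.3  31.   26.  493. ] [609.5 -79.4  58.5]
dock ((605.166015625, -23.293067932128906), (80.40484619140625, 190.90997314453125), 3.4158103466033936) 0.05901360166150875
0.165 2291 [ 0.58984796 -0.09391281  0.16500611] [ 0.62601173 -0.07150169  0.17498495] [ 0.60703981 -0.079945    0.16840494]
0.125 121 [ 0.59563218 -0.08247671  0.12508743] [ 0.61700666 -0.07211847  0.12999982] [ 0.60639415 -0.07401305  0.12785502]
0.08 158 [ 0.59965881 -0.08207365  0.08003066] [ 0.61317053 -0.07596194  0.09691949] [ 0.60617879 -0.0772465   0.08766372]
```

View pics/w4c.png

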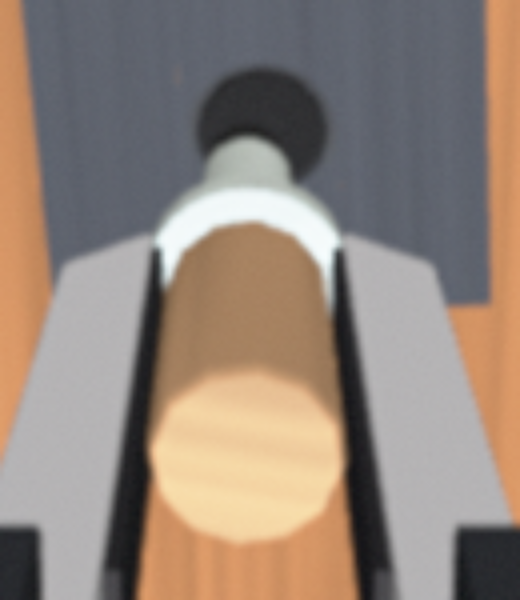

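```bash
python3 -m jog '[[255,0.2,0,-1,0,0,0],[255,0,0,-1.2,0,0,0],[255,0,0,-0.8,0,0,0],[255,0,0,0,0,0,0]]';python3 -m jog '[[255,0,0,-0.2,0,0,0],[255,0,0,0,0,0,0]]'
```

```text
time: 6.98
eef_pos: [0.612, -0.0814, 0.1052]
tcp_rot: [-0.707, 0.707, -0.001, 0.001]
ft_force: [0.9, -0.5, 1.3]
finger_gap: 0.228
time: 7.22
eef_pos: [0.612, -0.0814, 0.1037]
tcp_rot: [-0.707, 0.707, -0.001, 0.001]
ft_force: [1.4, 0.7, 1.1]
finger_gap: 0.229
```

```bash
for i in 1; do python3 -m jog '[[255,0,0,-0.2,0,0,0],[255,0,0,0,0,0,0]]'|grep -E 'eef|ft_'; done; python3 -m jog '[[255,0,0,-0.2,0,0,0],[255,0,0,0,0,0,0]]'|grep -E 'eef|ft_'; python3 -m jog '[[255,0,0,-0.1,0,0,0],[255,0,0,0,0,0,0]]'|grep -E 'eef|ft_'
```

```text
eef_pos: [0.612, -0.0814, 0.1015]
ft_force: [1.1, -0.1, 2.2]
eef_pos: [0.612, -0.0814, 0.0994]
ft_force: [1.6, -0.3, 1.9]
eef_pos: [0.612, -0.0814, 0.0985]
ft_force: [1.0, 0.1, 1.9]
```

```bash
python3 -m jog '[[255,-0.1,0,-0.2,0,0,0],[255,0,0,0,0,0,0]]'|grep -E 'eef|ft_'; python3 -m jog '[[255,0,0,-0.1,0,0,0],[255,0,0,0,0,0,0]]'|grep -E 'eef|ft_';python3 -m jog '[[255,0,0,-0.1,0,0,0],[255,0,0,0,0,0,0]]'|grep -E 'eef|ft_'
```

```text
eef_pos: [0.6111, -0.0814, 0.0965]
ft_force: [3.0, 0.1, 2.8]
eef_pos: [0.6111, -0.0814, 0.0955]
ft_force: [2.5, -0.9, 2.5]
eef_pos: [0.611, -0.0814, 0.0944]
ft_force: [2.5, 0.1, 1.8]
```

```bash
python3 -m jog '[[255,0.1,0,0,0,0,0],[255,0,0,-0.1,0,0,0],[255,0,0,0,0,0,0]]'|grep -E 'eef|ft_'; python3 -m jog '[[255,0,0,-0.1,0,0,0],[255,0,0,0,0,0,0]]'|grep -E 'eef|ft_';python3 -m jog '[[255,0,0,-0.1,0,0,0],[255,0,0,0,0,0,0]]'|grep -E 'eef|ft_'
```

```text
eef_pos: [0.6112, -0.0814, 0.093]
ft_force: [0.8, -0.1, 1.6]
eef_pos: [0.6113, -0.0813, 0.0921]
ft_force: [-0.6, -0.6, 2.5]
eef_pos: [0.6113, -0.0813, 0.0911]
ft_force: [-1.9, -0.9, 1.6]
```

```bash
python3 -m jog '[[255,0,0,-0.2,0,0,0],[255,0,0,0,0,0,0]]'|grep -E 'eef|ft_'; python3 -m jog '[[255,0,0,-0.2,0,0,0],[255,0,0,0,0,0,0]]'|grep -E 'eef|ft_';python3 -m jog '[[255,0,0,-0.1,0,0,0],[255,0,0,0,0,0,0]]'|grep -E 'eef|ft_'
```

```text
eef_pos: [0.6114, -0.0813, 0.0891]
ft_force: [-2.1, 0.2, 2.5]
eef_pos: [0.6115, -0.0813, 0.0871]
ft_force: [-2.3, -0.5, 1.5]
eef_pos: [0.6117, -0.0813, 0.0863]
ft_force: [-2.8, 0.6, 3.2]
```

```bash
python3 -m jog '[[255,0,0,-0.1,0,0,0],[255,0,0,0,0,0,0]]'|grep -E 'eef|ft_'; python3 -m jog '[[255,0,0,-0.1,0,0,0],[255,0,0,0,0,0,0]]'|grep -E 'eef|ft_';python3 -m jog '[[255,0,0,-0.1,0,0,0],[255,0,0,0,0,0,0]]'|grep -E 'eef|ft_'
```

```text
eef_pos: [0.6119, -0.0813, 0.0854]
ft_force: [-1.8, 0.2, 3.1]
eef_pos: [0.6119, -0.0813, 0.0844]
ft_force: [-2.1, -0.4, 2.8]
eef_pos: [0.612, -0.0814, 0.0838]
ft_force: [-2.1, 0.1, 5.0]
```

```bash
python3 -m jog '[[255,0,0,-0.1,0,0,0],[255,0,0,0,0,0,0]]'|grep -E 'eef|ft_'; python3 -m jog '[[255,0,0,-0.07,0,0,0],[255,0,0,0,0,0,0]]'|grep -E 'eef|ft_'
```

```text
eef_pos: [0.6121, -0.0814, 0.0833]
ft_force: [-3.3, 0.8, 7.6]
eef_pos: [0.6121, -0.0814, 0.0829]
ft_force: [-4.3, 0.2, 8.5]
```

```bash
python3 -m jog '[[255,0,0,-0.04,0,0,0],[255,0,0,0,0,0,0],[255,0,0,0,0,0,0]]'; python3 -m jog '[[255,0,0,1,0,0,0],[255,0,0,2.3,0,0,0],[255,0,0,3,0,0,0],[255,0,0,0,0,0,0],[255,0,0,0,0,0,0]]'
python3 - <<'E'
from h import *
snap('wrist','w5');s=bot.state(); print(s['eef_pos'],s['ft_force'],s['finger_gap'])
X,d,im=cloud('wrist','w5'); z=np.load('pics/w5.npz'); P=z['pos']
print(P,np.round(q2R(z['rot']),4))
for b in blobs(im,60,(290,360,30,270)): print(np.round(b,1),np.round(ray('wrist','w5',b[0],b[1],.0585)*1000,1))
for dz0,dz1 in [(.033,.042),(-.008,-.003),(-.05,-.015)]:
    m=(X[...,2]>P[2]+dz0)&(X[...,2]<P[2]+dz1)&(np.hypot(X[...,0]-P[0],X[...,1]-P[1])<.02)
    W=X[m]
    if len(W): print(dz0,len(W),W.min(0),W.max(0),np.median(W,0))
E
```

```text
time: 11.98
eef_pos: [0.6121, -0.0814, 0.0827]
tcp_rot: [-0.707, 0.707, -0.001, 0.001]
ft_force: [-4.3, 0.1, 9.5]
finger_gap: 0.225
time: 12.6
eef_pos: [0.6114, -0.0811, 0.143]
tcp_rot: [0.707, -0.707, 0.001, -0.0]
ft_force: [0.1, -0.7, -1.1]
finger_gap: 0.229
[ 0.61092117 -0.08106332  0.14242742] [-0.20096875  0.03851055 -0.89338497] 0.2282049245147934
[ 0.61142315 -0.0811394   0.14302433] [[ 1.0e+00 -1.1e-03  2.0e-03]
 [-2.0e-03  5.0e-04  1.0e+00]
 [-1.1e-03 -1.0e+00  5.0e-04]]
[ 307.8   70.4   35.    38.  1005. ] [601.5  37.2  58.5]
[314.1 165.6  32.   30.  740. ] [605.1 -23.   58.5]
[319.6 245.2  30.   24.  543. ] [608.7 -80.4  58.5]
0.033 2175 [ 0.59332336 -0.09354258  0.17602794] [ 0.62946325 -0.0715564   0.1850089 ] [ 0.61033871 -0.08032432  0.17862505]
-0.008 119 [ 0.59917876 -0.08215622  0.13509002] [ 0.62052995 -0.07248637  0.13997985] [ 0.61037289 -0.07428969  0.13791736]
-0.05 174 [ 0.59709106 -0.08236     0.09307403] [ 0.62261877 -0.06962371  0.12799046] [ 0.60980859 -0.07711992  0.10096872]
```

View pics/w5.png

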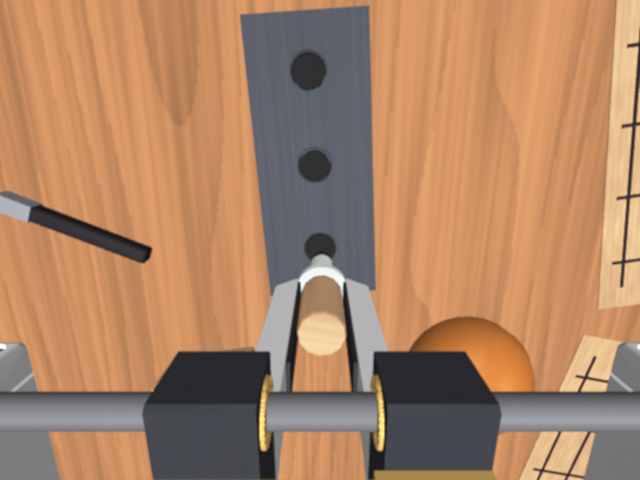

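```bash
python3 -m jog '[[255,-0.5,5.99,0,0,0,0],[255,0,0,0,0,0,0],[255,0,0,-1.5,0,0,0],[255,0,0,-1.5,0,0,0],[255,0,0,-1,0,0,0],[255,0,0,0,0,0,0]]';python3 -m jog '[[255,0,0,-0.2,0,0,0],[255,0,0,0,0,0,0]]'|grep -E 'eef|ft_'; python3 -m jog '[[255,0,0,-0.1,0,0,0],[255,0,0,0,0,0,0]]'|grep -E 'eef|ft_'
```

```text
time: 13.4
eef_pos: [0.6064, -0.0222, 0.1031]
tcp_rot: [0.707, -0.707, 0.002, -0.0]
ft_force: [-0.9, 0.4, 1.4]
finger_gap: 0.23
eef_pos: [0.6065, -0.0219, 0.1025]
ft_force: [-1.5, -1.7, 1.6]
eef_pos: [0.6067, -0.0217, 0.1015]
ft_force: [-1.6, -0.4, 2.2]
```

```bash
python3 -m jog '[[255,0,0,-0.1,0,0,0],[255,0,0,0,0,0,0]]'|grep -E 'eef|ft_'; python3 -m jog '[[255,0,0,-0.1,0,0,0],[255,0,0,0,0,0,0]]'|grep -E 'eef|ft_'
```

```text
eef_pos: [0.6069, -0.0216, 0.1004]
ft_force: [-2.2, -1.0, 2.1]
eef_pos: [0.607, -0.0216, 0.0993]
ft_force: [-0.8, -1.7, 1.6]
```

```bash
python3 -m jog '[[255,0,0,-0.1,0,0,0],[255,0,0,0,0,0,0]]'|grep -E 'eef|ft_'; python3 -m jog '[[255,0,0,-0.1,0,0,0],[255,0,0,0,0,0,0]]'|grep -E 'eef|ft_'
```

```text
eef_pos: [0.607, -0.0215, 0.0983]
ft_force: [-1.3, -1.1, 2.0]
eef_pos: [0.607, -0.0215, 0.0973]
ft_force: [-1.3, -2.0, 1.6]
```

```bash
python3 -m jog '[[255,0,0,-0.1,0,0,0],[255,0,0,0,0,0,0]]'|grep -E 'eef|ft_'; python3 -m jog '[[255,0,0,-0.1,0,0,0],[255,0,0,0,0,0,0]]'|grep -E 'eef|ft_'
```

```text
eef_pos: [0.607, -0.0215, 0.0963]
ft_force: [-1.1, -1.6, 1.4]
eef_pos: [0.607, -0.0215, 0.0953]
ft_force: [-1.1, -1.3, 2.6]
```

```bash
python3 -m jog '[[255,0,0,-0.1,0,0,0],[255,0,0,0,0,0,0]]'|grep -E 'eef|ft_'; python3 -m jog '[[255,0,0,-0.1,0,0,0],[255,0,0,0,0,0,0]]'|grep -E 'eef|ft_'
```

```text
eef_pos: [0.607, -0.0215, 0.0944]
ft_force: [-0.4, -1.0, 2.8]
eef_pos: [0.607, -0.0215, 0.0938]
ft_force: [-2.1, -1.4, 5.1]
```

```bash
python3 -m jog '[[255,0,0,-0.1,0,0,0],[255,0,0,0,0,0,0]]'|grep -E 'eef|ft_'; python3 -m jog '[[255,0,0,-0.05,0,0,0],[255,0,0,0,0,0,0]]'|grep -E 'eef|ft_'
```

```text
eef_pos: [0.6071, -0.0215, 0.0933]
ft_force: [-3.2, -1.3, 7.0]
eef_pos: [0.6071, -0.0216, 0.093]
ft_force: [-2.5, -1.5, 8.1]
```

```bash
python3 -m jog '[[255,0,0,-0.06,0,0,0],[255,0,0,0,0,0,0],[255,0,0,0,0,0,0]]'|grep -E 'time|eef|ft_'; python3 -m jog '[[255,0,0,1,0,0,0],[255,0,0,2,0,0,0],[255,0,0,2,0,0,0],[255,-0.35,5.99,0,0,0,0],[255,0,0,0,0,0,0],[255,0,0,-1.4,0,0,0],[255,0,0,-1.4,0,0,0],[255,0,0,-1,0,0,0],[255,0,0,-0.2,0,0,0],[255,0,0,0,0,0,0]]'
```

```text
time: 16.77
eef_pos: [0.6071, -0.0215, 0.0927]
ft_force: [-3.6, -1.5, 9.5]
time: 18.02
eef_pos: [0.6033, 0.0378, 0.1011]
tcp_rot: [-0.707, 0.707, -0.001, 0.001]
ft_force: [-0.8, 0.0, 1.4]
finger_gap: 0.224
```

```bash
python3 -m jog '[[255,0,0,-0.1,0,0,0],[255,0,0,0,0,0,0]]'|grep -E 'eef|ft_'; python3 -m jog '[[255,0,0,-0.1,0,0,0],[255,0,0,0,0,0,0]]'|grep -E 'eef|ft_'
```

```text
eef_pos: [0.6033, 0.038, 0.1005]
ft_force: [-0.4, -1.2, 1.4]
eef_pos: [0.6033, 0.0381, 0.0993]
ft_force: [-0.1, -0.7, 2.4]
```

```bash
python3 -m jog '[[255,0,0,-0.1,0,0,0],[255,0,0,0,0,0,0]]'|grep -E 'eef|ft_'; python3 -m jog '[[255,0,0,-0.1,0,0,0],[255,0,0,0,0,0,0]]'|grep -E 'eef|ft_'
```

```text
eef_pos: [0.6034, 0.0382, 0.0984]
ft_force: [-0.7, -2.2, 3.4]
eef_pos: [0.6035, 0.0382, 0.0977]
ft_force: [-2.0, -2.3, 4.4]
```

```bash
python3 -m jog '[[255,0,0,-0.1,0,0,0],[255,0,0,0,0,0,0]]'|grep -E 'eef|ft_'; python3 -m jog '[[255,0,0,-0.05,0,0,0],[255,0,0,0,0,0,0]]'|grep -E 'eef|ft_'
```

```text
eef_pos: [0.6035, 0.0382, 0.0972]
ft_force: [-2.7, -2.6, 7.4]
eef_pos: [0.6036, 0.0382, 0.097]
ft_force: [-1.8, -2.3, 8.6]
```

```bash
python3 -m jog '[[255,0,0,-0.05,0,0,0],[255,0,0,0,0,0,0],[255,0,0,0,0,0,0]]'|grep -E 'time|eef|ft_'; python3 -m jog '[[255,0,0,1,0,0,0],[255,0,0,3,0,0,0],[255,0,0,4,0,0,0],[255,-2.05,5.76,0,0,0,0],[255,-2.05,5.76,0,0,0,0],[255,-2.05,5.76,0,0,0,0],[255,-2.05,5.76,0,0,0,0],[255,-2.05,5.76,0,0,0,0],[255,0,0,0,0,0,0],[255,0,0,0,0,0,0]]'
python3 - <<'E'
from h import *
snap('wrist','w6');s=bot.state(); print(s['eef_pos'],s['ft_force'],s['finger_gap'])
X,d,im=cloud('wrist','w6'); z=np.load('pics/w6.npz'); P=z['pos']
print(P,np.round(q2R(z['rot']),4))
W=X[(abs(X[...,0]-.5)<.05)&(abs(X[...,1]-.325)<.06)&(abs(X[...,2]-.06)<.005)]
r=cv2.minAreaRect((W[:,:2]*1000).astype(np.float32)); print('stand',len(W),r,np.median(W[:,2]))
for dz0,dz1 in [(.033,.042),(-.008,-.003),(-.05,-.015)]:
    m=(X[...,2]>P[2]+dz0)&(X[...,2]<P[2]+dz1)&(np.hypot(X[...,0]-P[0],X[...,1]-P[1])<.02)
    W=X[m]
    if len(W): print(dz0,len(W),W.min(0),W.max(0),np.median(W,0))
E
```

```text
time: 19.9
eef_pos: [0.6036, 0.0382, 0.0967]
ft_force: [-3.4, -3.5, 9.6]
time: 21.15
eef_pos: [0.5001, 0.3265, 0.1744]
tcp_rot: [-0.707, 0.707, -0.001, -0.0]
ft_force: [0.2, -0.2, -0.8]
finger_gap: 0.233
[0.50071088 0.32574259 0.17456723] [ 0.39965883 -0.06782204 -1.15616092] 0.23061099113545697
[0.50014848 0.32653846 0.17441219] [[ 1.0e+00 -1.5e-03  1.0e-03]
 [-1.0e-03 -4.0e-04  1.0e+00]
 [-1.5e-03 -1.0e+00 -4.0e-04]]
stand 6083 ((499.4191589355469, 323.9362487792969), (70.26370239257812, 70.93386840820312), 8.430768966674805) 0.059148071703107014
0.033 2167 [0.48211325 0.31382951 0.20741403] [0.51821568 0.33624939 0.21641212] [0.49907579 0.32730046 0.21004766]
-0.008 118 [0.48801203 0.32568607 0.16641775] [0.50918979 0.33533126 0.17138906] [0.49855757 0.33351691 0.16925957]
-0.05 168 [0.48691871 0.32568367 0.12442952] [0.51126606 0.33785952 0.15939488] [0.49908914 0.3306794  0.1323429 ]
```

View pics/w6.png

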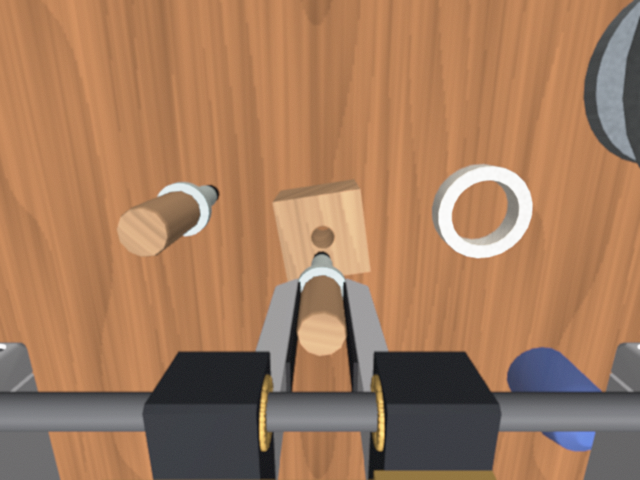

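```bash
python3 -m jog '[[255,0,0,-4,0,0,0],[255,0,0,-1,0,0,0],[255,0,0,-0.8,0,0,0],[255,0,0,0,0,0,0]]'; python3 -m jog '[[255,0,0,-1.5,0,0,0],[255,0,0,-1.5,0,0,0],[255,0,0,-0.5,0,0,0],[255,0,0,-0.4,0,0,0],[255,0,0,0,0,0,0]]'
```

```text
time: 21.7
eef_pos: [0.5013, 0.3259, 0.1174]
tcp_rot: [0.707, -0.707, 0.001, -0.001]
ft_force: [0.2, 0.6, -1.1]
finger_gap: 0.227
time: 22.32
eef_pos: [0.5008, 0.3264, 0.078]
tcp_rot: [-0.707, 0.707, -0.001, 0.001]
ft_force: [-1.3, 0.0, -1.6]
finger_gap: 0.233
```

```bash
python3 -m jog '[[255,0,0,-0.2,0,0,0],[255,0,0,0,0,0,0]]';  python3 -m jog '[[255,0,0,-0.06,0,0,0],[255,0,0,0,0,0,0]]'
```

```text
time: 22.58
eef_pos: [0.501, 0.3265, 0.0764]
tcp_rot: [0.707, -0.707, 0.001, -0.001]
ft_force: [-0.5, -0.3, -0.7]
finger_gap: 0.225
time: 22.82
eef_pos: [0.5009, 0.3264, 0.0757]
tcp_rot: [0.707, -0.707, 0.001, -0.001]
ft_force: [-0.3, 0.4, -0.7]
finger_gap: 0.23
```

```bash
python3 -m jog '[[255,0,0,-0.06,0,0,0],[255,0,0,0,0,0,0]]'; python3 -m jog '[[255,0,0,-0.05,0,0,0],[255,0,0,0,0,0,0]]'
```

```text
time: 23.08
eef_pos: [0.501, 0.3264, 0.0751]
tcp_rot: [0.707, -0.707, 0.001, -0.001]
ft_force: [0.3, -1.0, -0.5]
finger_gap: 0.228
time: 23.32
eef_pos: [0.501, 0.3265, 0.0751]
tcp_rot: [0.707, -0.707, 0.001, -0.001]
ft_force: [-1.0, 0.1, 2.9]
finger_gap: 0.23
```

```bash
python3 -m jog '[[0,0,0,0,0,0,0],[0,0,0,0,0,0,0],[0,0,0,0,0,0,0],[0,0,0,0,0,0,0],[0,0,0,0,0,0,0],[0,0,0,3,0,0,0],[0,0,0,5,0,0,0],[0,0,0,3,0,0,0],[0,0,0,0,0,0,0]]'
python3 - <<'E'
from h import *
snap('wrist','w7')
X,d,im=cloud('wrist','w7')
m=(abs(X[...,0]-.5)<.05)&(abs(X[...,1]-.325)<.06)
for lab,z0,z1 in [('stand',.054,.063),('top',.1,.12),('collar',.063,.072)]:
    W=X[m&(X[...,2]>z0)&(X[...,2]<z1)]
    r=cv2.minAreaRect((W[:,:2]*1000).astype(np.float32)); print(lab,len(W),np.round(r[0],1),np.round(r[1],1),round(r[2],1),np.median(W[:,2]))
E
```

```text
time: 24.45
eef_pos: [0.5031, 0.3275, 0.1879]
tcp_rot: [0.708, -0.706, -0.002, -0.003]
ft_force: [0.2, -0.0, -0.1]
finger_gap: 1.003
stand 5376 [499.4 324. ] [70.  70.6] 8.8 0.05912584254856251
top 743 [499.4 324.4] [21.5 20.5] 37.2 0.11072850160769879
collar 281 [499.9 327.8] [20.3 27.1] 85.6 0.06521915660230823
```

View pics/w7.png

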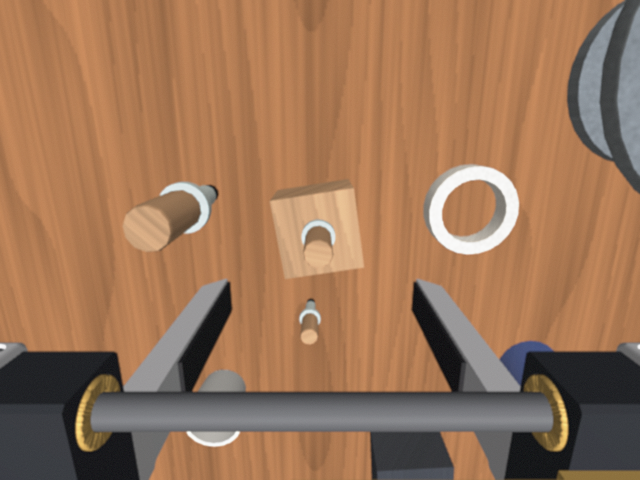

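```bash
python3 -m jog '[[0,0.07,-5.7,0,0,0,0],[0,0.07,-5.7,0,0,0,0],[0,0.07,-5.7,0,0,0,0],[0,0.07,-5.7,0,0,0,0],[0,0.07,-5.7,0,0,0,0],[0,0.07,-5.7,0,0,0,0],[0,0.07,-5.7,0,0,0,0],[0,0.07,-5.7,0,0,0,0],[0,0.07,-5.7,0,0,0,0],[0,0.07,-5.7,0,0,0,0],[0,0,0,-3,0,0,0],[0,0,0,0,0,0,0]]'
python3 -m jog '[[0,0,0,0,0,0,0]]'
python3 - <<'E'
from h import *
snap('wrist','w8'); z=np.load('pics/w8.npz');print(z['pos'],np.round(q2R(z['rot']),4))
X,d,im=cloud('wrist','w8')
m=(abs(X[...,0]-.508)<.055)&(abs(X[...,1]+.243)<.06)
for lab,z0,z1 in [('stand',.044,.053),('top',.111,.122),('body',.09,.104),('flange',.053,.062)]:
    W=X[m&(X[...,2]>z0)&(X[...,2]<z1)]
    r=cv2.minAreaRect((W[:,:2]*1000).astype(np.float32)); print(lab,len(W),np.round(r[0],1),np.round(r[1],1),round(r[2],1),np.median(W[:,2]),W.min(0),W.max(0))
E
```

```text
time: 26.0
eef_pos: [0.5043, -0.242, 0.1493]
tcp_rot: [0.709, -0.705, 0.004, 0.002]
ft_force: [0.2, -0.4, 0.1]
finger_gap: 0.999
time: 26.12
eef_pos: [0.5073, -0.2426, 0.1535]
tcp_rot: [0.708, -0.707, 0.001, 0.0]
ft_force: [0.8, -1.3, 0.2]
finger_gap: 1.0
[ 0.5072903  -0.24261524  0.15352662] [[ 1.     -0.002   0.0013]
 [-0.0013  0.0015  1.    ]
 [-0.002  -1.      0.0015]]
stand 7292 [ 508.8 -246.5] [80.3 80.6] 7.4 0.04914472992888437 [ 0.46420831 -0.29105943  0.04401696] [ 0.55328276 -0.20179026  0.05268712]
top 1243 [ 508.7 -246.3] [25.  24.7] 64.1 0.11460981332501788 [ 0.49633326 -0.2590728   0.1110585 ] [ 0.52108015 -0.23353958  0.11669151]
body 474 [ 508.5 -241.6] [29.4 20.3] 3.8 0.0962045415816839 [ 0.49411729 -0.2526786   0.09006596] [ 0.52359868 -0.23153563  0.10399579]
flange 510 [ 509.2 -241.3] [27.3 36.9] 89.5 0.05623143156653679 [ 0.49070111 -0.25503307  0.05323892] [ 0.52762255 -0.22758772  0.06198189]
```

View pics/w8.png

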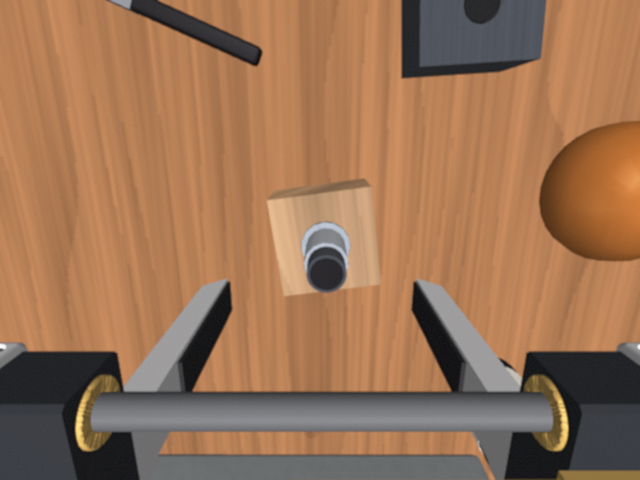

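```bash
python3 -m jog '[[0,0.1,-0.15,-4,0,0,0],[0,0,0,-4,0,0,0],[0,0,0,-1.2,0,0,0],[0,0,0,0,0,0,0],[0,0,0,0,0,0,0]]'
python3 - <<'E'
from bench import bot
s=bot.state(); print(s['eef_pos'])
E
```

```text
time: 26.8
eef_pos: [0.5105, -0.2459, 0.0647]
tcp_rot: [-0.706, 0.708, 0.001, 0.002]
ft_force: [0.3, 0.3, 0.6]
finger_gap: 0.999
[ 0.51051374 -0.24589402  0.06469374]
```

```bash
python3 -m jog '[[255,0,0,0,0,0,0],[255,0,0,0,0,0,0],[255,0,0,0,0,0,0],[255,0,0,0,0,0,0],[255,0,0,0,0,0,0],[255,0,0,0,0,0,0],[255,0,0,0,0,0,0],[255,0,0,0,0,0,0],[255,0,0,0,0,0,0]]'
python3 -m jog '[[255,0,0,1,0,0,0],[255,0,0,3,0,0,0],[255,0,0,4,0,0,0],[255,0,0,3,0,0,0],[255,0,0,0,0,0,0],[255,0,0,0,0,0,0]]'
```

```text
time: 27.92
eef_pos: [0.5094, -0.2451, 0.0627]
tcp_rot: [-0.707, 0.707, -0.0, 0.001]
ft_force: [1.6, 0.3, -0.4]
finger_gap: 0.311
time: 28.68
eef_pos: [0.5072, -0.2441, 0.1705]
tcp_rot: [0.708, -0.706, 0.002, 0.001]
ft_force: [0.0, 0.5, -6.2]
finger_gap: 0.315
```

```bash
python3 -m jog '[[255,2.5,4.1,0,0,0,0],[255,2.5,4.1,0,0,0,0],[255,2.5,4.1,0,0,0,0],[255,2.5,4.0,0,0,0,0],[255,0,0,-2,0,0,0],[255,0,0,-2,0,0,0],[255,0,0,0,0,0,0],[255,0,0,0,0,0,0]]'
cat > m.py <<'E'
from h import *
import sys
n=sys.argv[1]; snap('wrist',n); z=np.load(f'pics/{n}.npz'); P=z['pos']; s=bot.state()
X,d,im=cloud('wrist',n); print('tcp',np.round(P*1000,1),np.round(q2R(z['rot']),4)[:,1],'F',np.round(s['ft_force'],1))
m=(abs(X[...,2]-.06)<.005)&(abs(X[...,0]-.605)<.06)&(abs(X[...,1]+.02)<.12)
W=X[m];r=cv2.minAreaRect((W[:,:2]*1000).astype(np.float32)); print('dock',np.round(r[0],1),np.round(r[1],1),round(r[2],2),np.median(W[:,2]))
for b in blobs(im,60,(270,380,0,275)): print('dark',np.round(b,1),np.round(ray('wrist',n,b[0],b[1],.0585)*1000,1))
for lab,a,b in [('top',.049,.058),('body',.026,.034),('flange',-.009,-.003),('shank',-.045,-.014)]:
    m=(X[...,2]>P[2]+a)&(X[...,2]<P[2]+b)&(np.hypot(X[...,0]-P[0],X[...,1]-P[1])<.024)
    W=X[m]*1000
    if len(W): print(lab,len(W),np.round(W.min(0),1),np.round(W.max(0),1),np.round(np.median(W,0),1))
E
python3 m.py w9
```

```text
time: 29.68
eef_pos: [0.6083, -0.0831, 0.132]
tcp_rot: [0.707, -0.707, 0.002, -0.001]
ft_force: [0.9, 0.0, -5.0]
finger_gap: 0.312
tcp [608.3 -83.1 132. ] [-1.1e-03  1.0e-04 -1.0e+00] F [ 0.6  0.8 -4.8]
dock [605.1 -22.8] [ 80.4 189.8] 3.37 0.05900057320764776
dark [ 312.1   64.1   37.    39.  1101. ] [601.6  37.3  58.5]
dark [318.5 164.1  34.   31.  796. ] [605.2 -23.1  58.5]
dark [324.8 244.2  31.   22.  399. ] [609.3 -78.2  58.5]
top 3796 [586.1 -97.3 181. ] [630.7 -71.4 190. ] [607.2 -81.4 184.1]
body 1294 [585.9 -92.3 158. ] [630.8 -69.1 166. ] [607.7 -74.3 164.1]
flange 789 [590.3 -84.4 123.1] [624.2 -65.2 129. ] [607.3 -70.8 125.5]
shank 120 [593.6 -78.   87.2] [615.4 -66.6 118. ] [607.3 -74.2  91.7]
```

View pics/w9.png

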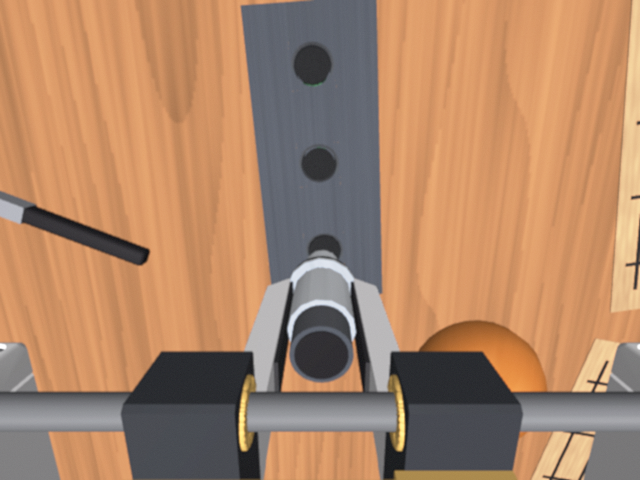

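```bash
cat > c.py <<'E'
from h import *
import sys
from scipy.optimize import least_squares
n=sys.argv[1]; z=np.load(f'pics/{n}.npz'); P=z['pos']
X,d,im=cloud('wrist',n)
v,u=np.mgrid[0:480,0:640]
for lab,a,b,r in [('body',.012,.036,15),('flange',-.0085,-.0015,19),('shank',-.045,-.012,11)]:
    g=(X[...,2]>P[2]+a)&(X[...,2]<P[2]+b)&(np.hypot(X[...,0]-P[0],X[...,1]-P[1])<.024)&(X[...,1]>P[1]-.002)&(abs(X[...,0]-P[0])<.012)
    W=X[g]*1000
    f=least_squares(lambda c:np.hypot(W[:,0]-c[0],W[:,1]-c[1])-r,[P[0]*1000,P[1]*1000],loss='soft_l1',f_scale=.5)
    print(lab,len(W),np.round(f.x,2),'rms',np.sqrt(np.mean(f.fun**2)).round(2), 'z',np.median(W[:,2]).round(1))
g=(abs(X[...,2]-(P[2]+.0525))<.004)&(np.hypot(X[...,0]-P[0],X[...,1]-P[1])<.02)
W=(X[g]*1000); 
print('crown',len(W),W.mean(0).round(1),cv2.minAreaRect(W[:,:2].astype(np.float32)))
E
python3 c.py w9
```

```text
body 1494 [606.75 -84.99] rms 0.92 z 160.9
flange 573 [606.53 -87.5 ] rms 1.59 z 125.7
shank 159 [607.17 -84.45] rms 4.03 z 93.3
crown 3465 [607.2 -82.7 184. ] ((609.4788208007812, -83.8893814086914), (36.272705078125, 25.54926300048828), 7.071530818939209)
```

```bash
python3 -m jog '[[255,0.17,0.1,-1,0,0,0],[255,0,0,-0.8,0,0,0],[255,0,0,0,0,0,0],[255,0,0,0,0,0,0]]'; python3 m.py w10; python3 c.py w10
python3 - <<'E'
import cv2
im=cv2.imread('pics/w10.png'); cv2.imwrite('pics/w10c.png',cv2.resize(im[200:350,250:400],None,fx=4,fy=4,interpolation=2))
E
```

```text
time: 30.22
eef_pos: [0.6106, -0.0811, 0.1145]
tcp_rot: [0.707, -0.707, 0.001, -0.001]
ft_force: [0.6, -0.5, -5.2]
finger_gap: 0.312
tcp [610.6 -81.1 114.5] [-1.e-04  0.e+00 -1.e+00] F [ 0.1 -0.8 -5.6]
dock [605.1 -21.6] [ 80.4 185.7] 3.37 0.059003148430996355
dark [ 307.4   62.9   40.    43.  1272. ] [601.5  37.3  58.5]
dark [314.5 169.8  36.   34.  916. ] [605.1 -22.9  58.5]
dark [318.3 249.5  31.   15.  107. ] [607.2 -74.4  58.5]
top 3799 [588.2 -95.5 163.5] [632.9 -68.9 172.5] [609.4 -79.4 166.6]
body 1261 [588.2 -89.6 140.5] [633.1 -67.2 148.5] [609.9 -72.3 146.6]
flange 796 [592.5 -82.2 105.5] [626.5 -63.3 111.5] [609.6 -68.8 108. ]
shank 115 [597.1 -75.9  69.5] [622.1 -64.6 100.5] [610.1 -72.4  74.1]
body 1493 [609.05 -82.96] rms 0.92 z 143.4
flange 567 [608.96 -85.44] rms 1.56 z 108.2
shank 158 [609.66 -82.44] rms 4.12 z 75.7
crown 3477 [609.5 -80.6 166.4] ((611.6052856445312, -81.96467590332031), (36.0174560546875, 26.393156051635742), 6.567151069641113)
```

View pics/w10c.png

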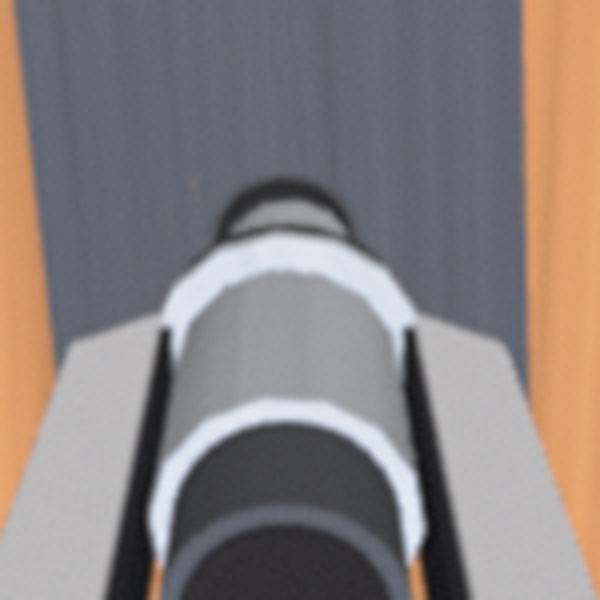

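```bash
python3 -m jog '[[255,0.03,-0.03,-0.3,0,0,0],[255,0,0,-0.2,0,0,0],[255,0,0,0,0,0,0]]'|grep -E 'eef|ft_'; python3 -m jog '[[255,0,0,-0.15,0,0,0],[255,0,0,0,0,0,0]]'|grep -E 'eef|ft_'
```

```text
eef_pos: [0.6107, -0.0813, 0.1092]
ft_force: [-1.1, -0.3, -5.8]
eef_pos: [0.6108, -0.0814, 0.1079]
ft_force: [-0.8, 0.4, -4.9]
```

```bash
python3 -m jog '[[255,0,0,-0.15,0,0,0],[255,0,0,0,0,0,0]]'|grep -E 'eef|ft_';python3 -m jog '[[255,0,0,-0.1,0,0,0],[255,0,0,0,0,0,0]]'|grep -E 'eef|ft_'
```

```text
eef_pos: [0.6108, -0.0814, 0.1064]
ft_force: [0.4, 0.2, -5.8]
eef_pos: [0.6108, -0.0814, 0.1055]
ft_force: [0.7, -0.2, -4.8]
```

```bash
python3 -m jog '[[255,0,0,-0.1,0,0,0],[255,0,0,0,0,0,0]]'|grep -E 'eef|ft_';python3 -m jog '[[255,0,0,-0.1,0,0,0],[255,0,0,0,0,0,0]]'|grep -E 'eef|ft_'
```

```text
eef_pos: [0.6109, -0.0814, 0.1048]
ft_force: [-0.4, 0.2, -2.5]
eef_pos: [0.6109, -0.0815, 0.1036]
ft_force: [-1.2, 0.2, -3.1]
```

```bash
python3 -m jog '[[255,0,0,-0.1,0,0,0],[255,0,0,0,0,0,0]]'|grep -E 'eef|ft_';python3 -m jog '[[255,0,0,-0.1,0,0,0],[255,0,0,0,0,0,0]]'|grep -E 'time|eef|ft_'
```

```text
eef_pos: [0.6109, -0.0814, 0.1025]
ft_force: [-2.6, -0.2, -2.5]
time: 32.4
eef_pos: [0.6109, -0.0814, 0.1015]
ft_force: [-0.7, -0.1, -2.8]
```

```bash
python3 -m jog '[[255,0,0,-0.2,0,0,0],[255,0,0,0,0,0,0]]'|grep -E 'eef|ft_';python3 -m jog '[[255,0,0,-0.2,0,0,0],[255,0,0,0,0,0,0]]'|grep -E 'eef|ft_'
```

```text
eef_pos: [0.6108, -0.0814, 0.0993]
ft_force: [-1.7, -0.6, -2.7]
eef_pos: [0.6108, -0.0814, 0.0973]
ft_force: [-2.3, 0.7, -1.7]
```

```bash
python3 -m jog '[[255,0,0,-0.2,0,0,0],[255,0,0,0,0,0,0]]'|grep -E 'eef|ft_';python3 -m jog '[[255,0,0,-0.2,0,0,0],[255,0,0,0,0,0,0]]'|grep -E 'time|eef|ft_'
```

```text
eef_pos: [0.6108, -0.0814, 0.0953]
ft_force: [-2.0, -0.4, -2.1]
time: 33.4
eef_pos: [0.6108, -0.0814, 0.0933]
ft_force: [-2.3, -0.0, -1.8]
```

```bash
python3 -m jog '[[255,-0.04,0,-0.2,0,0,0],[255,0,0,-0.2,0,0,0],[255,0,0,0,0,0,0]]'|grep -E 'eef|ft_';python3 -m jog '[[255,0,0,-0.2,0,0,0],[255,0,0,-0.2,0,0,0],[255,0,0,0,0,0,0]]'|grep -E 'eef|ft_'
```

```text
eef_pos: [0.6107, -0.0814, 0.0893]
ft_force: [-1.1, -1.5, -1.6]
eef_pos: [0.6107, -0.0814, 0.0853]
ft_force: [-0.6, -0.6, -2.7]
```

```bash
python3 -m jog '[[255,0,0,-0.2,0,0,0],[255,0,0,-0.2,0,0,0],[255,0,0,0,0,0,0]]'|grep -E 'eef|ft_';python3 -m jog '[[255,0,0,-0.2,0,0,0],[255,0,0,-0.1,0,0,0],[255,0,0,0,0,0,0]]'|grep -E 'time|eef|ft_'
```

```text
eef_pos: [0.6107, -0.0814, 0.0813]
ft_force: [0.1, -0.7, -2.2]
time: 34.9
eef_pos: [0.6107, -0.0814, 0.0785]
ft_force: [-0.3, -0.0, -1.7]
```

```bash
python3 -m jog '[[255,0,0,-0.2,0,0,0],[255,0,0,-0.1,0,0,0],[255,0,0,0,0,0,0]]'|grep -E 'eef|ft_';python3 -m jog '[[255,0,0,-0.1,0,0,0],[255,0,0,0,0,0,0]]'|grep -E 'eef|ft_'
```

```text
eef_pos: [0.6107, -0.0814, 0.0754]
ft_force: [0.5, 0.1, -2.2]
eef_pos: [0.6107, -0.0814, 0.0745]
ft_force: [0.5, -0.2, -1.0]
```

```bash
python3 -m jog '[[255,0,0,-0.1,0,0,0],[255,0,0,0,0,0,0]]'|grep -E 'eef|ft_';python3 -m jog '[[255,0,0,-0.06,0,0,0],[255,0,0,0,0,0,0]]'|grep -E 'time|eef|ft_'
```

```text
eef_pos: [0.6106, -0.0814, 0.0735]
ft_force: [-0.7, -0.5, -1.1]
time: 36.02
eef_pos: [0.6107, -0.0814, 0.0732]
ft_force: [1.0, 0.3, 0.9]
```

```bash
python3 -m jog '[[255,0,0,-0.06,0,0,0],[255,0,0,0,0,0,0]]'|grep -E 'eef|ft_';python3 -m jog '[[255,0,0,-0.05,0,0,0],[255,0,0,0,0,0,0]]'|grep -E 'eef|ft_'
```

```text
eef_pos: [0.6107, -0.0814, 0.0728]
ft_force: [-0.7, -0.2, 3.6]
eef_pos: [0.6107, -0.0814, 0.0724]
ft_force: [-1.6, 0.1, 4.2]
```

```bash
python3 -m jog '[[0,0,0,0,0,0,0],[0,0,0,0,0,0,0],[0,0,0,0,0,0,0],[0,0,0,0,0,0,0],[0,0,0,0,0,0,0],[0,0,0,0,0,0,0],[0,0,0,2,0,0,0],[0,0,0,4,0,0,0],[0,0,0,4,0,0,0],[0,0,0,3,0,0,0],[0,0,0,0,0,0,0],[0,0,0,0,0,0,0]]'
python3 - <<'E'
from h import *
snap('wrist','w11'); snap('side','s11')
X,d,im=cloud('wrist','w11')
m=(abs(X[...,0]-.609)<.03)&(abs(X[...,1]+.083)<.03)
z=X[...,2][m]; W=X[m]
print(np.histogram(z,bins=np.arange(.05,.14,.003)))
top=W[(W[:,2]>.118)&(W[:,2]<.132)]; print('crown',np.median(top,0),top.min(0),top.max(0), np.percentile(top[:,2],[2,50,98]))
A=np.c_[top[:,:2],np.ones(len(top))]; print('tilt',np.linalg.lstsq(A,top[:,2],rcond=None)[0][:2])
print('docktop',np.median(X[...,2][(abs(X[...,0]-.605)<.03)&(abs(X[...,1]+.0)<.01)]))
E
```

```text
time: 38.02
eef_pos: [0.6099, -0.0812, 0.2013]
tcp_rot: [0.707, -0.707, 0.001, -0.0]
ft_force: [0.6, -0.2, -1.4]
finger_gap: 0.998
(array([   0,    0, 1042, 1576,   10,  337,   37,   24,   32,   18,   32,
         27,   33,   28,   27,   30,   32,   34,  146,  105,   33,   31,
         37,   35,  338,  610,    0,    0,    0,    0]), array([0.05 , 0.053, 0.056, 0.059, 0.062, 0.065, 0.068, 0.071, 0.074,
       0.077, 0.08 , 0.083, 0.086, 0.089, 0.092, 0.095, 0.098, 0.101,
       0.104, 0.107, 0.11 , 0.113, 0.116, 0.119, 0.122, 0.125, 0.128,
       0.131, 0.134, 0.137, 0.14 ]))
crown [ 0.60961775 -0.08171304  0.12523569] [ 0.59736906 -0.09549052  0.11817633] [ 0.62180824 -0.07008785  0.12744453] [0.11980646 0.12523569 0.12668643]
tilt [ 0.00220283 -0.06387221]
docktop 0.05986792751404166
```

View pics/w11.png

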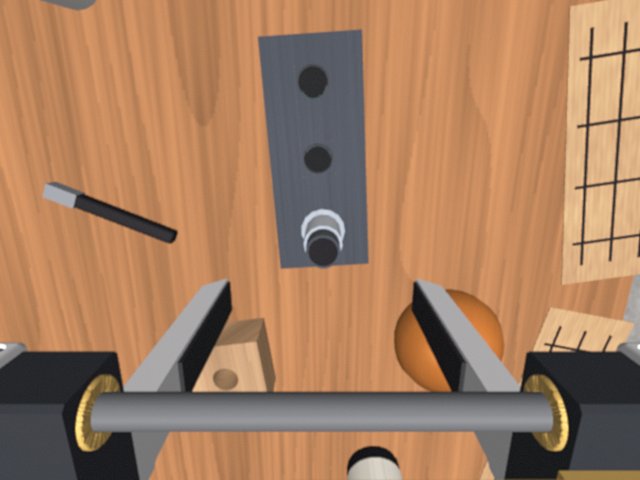

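View pics/s11.png

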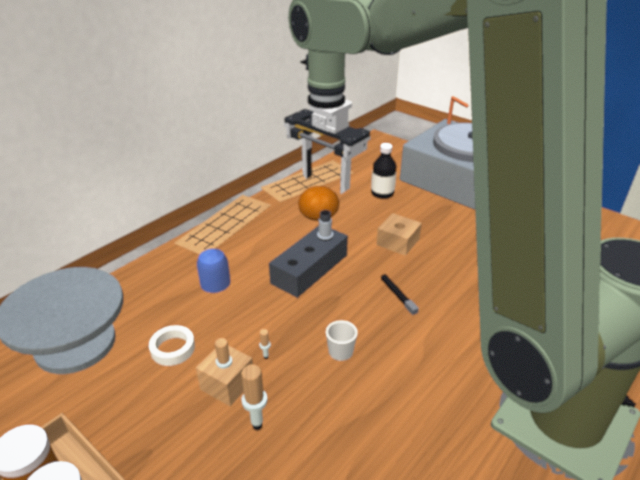

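Run:
```python
from h import *
X,d,im=cloud('wrist','w11')
g=(np.hypot(X[...,0]-.609,X[...,1]+.083)<.03)&(X[...,2]>.1235); t=X[g]
A=np.c_[t[:,:2],np.ones(len(t))]; print('tilt',np.linalg.lstsq(A,t[:,2],rcond=None)[0][:2],np.median(t[:,2]),t.min(0),t.max(0))
print(bot.state()['time']); bot.close_job()
```

```text
tilt [-5.27824545e-03  6.55812128e+00] 0.31461394135064447 [ 0.58961797 -0.09549052  0.12350736] [ 0.62811039 -0.05303667  0.31699058]
38.125
the job is handed in; nothing more can be done
```

I felt all three sockets with the feeler rod, hung it back in its stand, and seated the core drill in the clear one. That is the first socket, at the robot's right. The job was handed in at 38.1 s of the 64 s limit.

- **Feeling:** I went right to left, pressing about 10 N at each stop. The first socket let the rod down about 10 mm further than the middle one and about 14 mm further than the last. That fits its hard stop at 38 mm, with glass cores stopping the plug at about 28 mm and 24 mm in the other two.
- **Rod:** After I let go, its grip and collar measured within 0.5 mm of where they started, standing upright in the stand.
- **Drill:** It went in with only light plug and wall forces. I pressed it onto its washer with about 10 N in total, then released it. The top of its crown is about 66 mm above the dock, which is the fully home value, and it looks upright in the wrist and side pictures. The gripper was clear and open at about 0.2 m when I handed in.

**Checks that disagreed or failed:**
- The top and wrist cameras differed by about 3 mm in y. I used positions relative to each other in the wrist view and the force readings instead.
- My numerical tilt check on the drill gave no valid result, because finger and side points got into the fit. Its uprightness rests on the pictures and the height.
- I checked the bystanders only by eye in the last side and wrist views, where nothing appeared to have moved.

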